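# Cock and load the dog-ball launcher

## Robot

A 6-joint arm with a two-finger parallel gripper is mounted at the origin on the work surface. World frame = base frame: x ahead of the robot, y to its left, z up, the work surface at z = 0. Lengths are in m, angles in degrees, forces in N, time in s.
With the tool pointing down it reaches from about 0.25 to 0.775 m from the base axis. Payload 4 kg.
Tool frame: the origin (TCP) lies midway between the tips of the shut fingers; the grasp point (between the pads) lies 19 mm behind it; z points along the fingers, y is the line along which they close (so a half turn about z gives the same grasp; the last joint's range is limited). The gripper opens to 94 mm and grips with 3 to 60 N. Pads are 16 mm wide; open, the fingers measure 119 mm over their backs; the gripper's body (75 mm by 177 mm) begins 78 mm behind the grasp point.
Start: joints at [-75.579, 4.996, 78.535, -0, 96.463, -5.907], TCP at [0.191, -0.516, 0.206] pointing down, gripper open.
Joint ranges: [-177.83, 177.83], [-43.37, 116.18], [15.69, 146.23], [-61.86, 241.86], [9.47, 152.12], [-147.06, 147.06]. Speed limits (degrees/s): [159.86, 159.86, 180, 180, 180, 180].

## Interface

Orientations are given as [roll, pitch, yaw] about the fixed x, y, z axes, in that order (R = Rz(yaw) Ry(pitch) Rx(roll)).
In Python, from plant import bot gives the robot as it stands. The module is installed in compiled form; this text tells all that it offers.
- The arm moves only by the tool apply_moves, never from a script. Its argument "targets" is a list of rows, each an object of numbers: "x", "y", "z": the shift along the tool's x, y, z in units of 1 m (1.0 is 1 m); "rx", "ry", "rz": the turn, a rotation vector about the tool's x, y, z in units of 180 degrees (1.0 is 180 degrees); "gripper": the closure, from -1 (fully open) to 1 (shut). In form: [{"x": .., "y": .., "z": .., "rx": .., "ry": .., "rz": .., "gripper": ..}, ...]. A call has 1 to 20 rows; each row is the pose to reach, as a shift and turn from the pose commanded when the call began, along the tool's axes at that moment, turning the shorter way round; what a row does not reach only later rows make up. A row lasts 1/10 s, in which the tool goes at most 50 mm and 8.59 degrees, less where a joint would pass 70% of its speed; a pose out of reach is approached as far as the arm can. A call with a number of a shift or a turn outside -1 to 1 is refused whole. A call with a gripper value outside its range is refused whole. The fingers move at their own pace and stop on an object; "force" is the grip in N (left out, the last holds). Time passes only in rows, so rows that repeat a pose let the fingers close. It gives the time, the measured TCP pose, the force, the opening and the grip force at its end, in the units of the state.
- bot.get_obs(): the state, without advancing time (a new reading comes with each control period).
- bot.camera(name): name is "side" or "top" or "wrist"; returns a dict with "color" (400x640x3 uint8, red, green, blue), "z_map" (400x640 float32, m along the optical axis (not along the pixel's ray), 0 where there is no reading), "mtx" (3x3 intrinsics, pixels), "R" (3x3) and "t" (3): a world point X has camera coordinates R X + t. Camera axes: x right, y down, z forward; pixel columns grow to the right and rows downward; lengths in m; the calibration is good to about 2 mm. A picture is of the moment at which its call begins.
- bot.sign_off(): hands the job in; it is judged then, once.
The state is a dict: "clock": time; "joint_positions": joint angles; "joint_vel": joint speeds; "effort": joint torques, N m; "tcp_pos": TCP position; "ee_rot": TCP orientation; "ft_force": force on the tool from outside, world axes, zero at the start; "wrist_torque": the same for the moment, N m; "width": finger opening in m; "grasp_force": force on a finger pad.
Only numpy, scipy, OpenCV 4.12 (cv2) and the standard library are available. Lean on these libraries where they do the work, as an engineer would, in place of code of your own. Each camera call takes 0.05 s, during which the arm holds its last target. There are 200 camera calls.

## Task

Get the dog's ball launcher ready: draw its sprung arm down by the red knob until the steel catch hooks over the arm's pin, ease it back up onto the catch and let go, so that it stays cocked on its hair trigger. Then take the green ball from the little pot under the shelf edge and rest it in the cup of the cocked arm, without ever letting the arm fly and without shifting the brush, the tub or the bowl.

Things in the scene. Friction and masses are not known exactly. Their poses are not given: they have to be found in the camera images.
- launcher: Plywood base of the ball launcher, fixed: 220 (x) x 110 (y) x 15 mm (z), two cheeks up to 112 mm high at x 50 to 100 mm. Origin: centre of the underside, z up; x is the throwing direction, away from the knob. Here the arm's hinge axis runs along y through (80, 0, 60) mm; the catch stands at (-5, 28) mm, on the arm's +y side, up to 84 mm high.
- pivot_point (a point): Point on the hinge axis of the throwing arm, midway along it, 60 mm above the bench; its axes are the launcher's.
- throw_arm (a joint): Angle of the sprung arm, rad: 0 at rest, rising 48 degrees above level from its hinge to the launcher's -x side; grows as the knob is drawn down (level at 0.838). Spring: about 3 N at the knob at 0, 6 N drawn. The catch springs aside and clicks over the arm's pin once past about 0.80; hard stop 0.90. Cocked it hangs at about 0.77 to 0.79; unhooked it flies back to 0.
- draw_knob (a point): Centre of the red drum-shaped knob (24 mm diameter, 26 mm along y, flat ends) at the arm's end, 215 mm from the hinge axis. Can be pinched by its flat ends (launcher +y, -y); a 12 mm neck leads from it to the hinge; the cup begins 45 mm from its centre. About 220 mm above the bench at rest, 70 mm cocked. Axes turn with the arm: x along it towards the hinge.
- cup_seat (a point): Where the ball's centre lies when it rests in the blue cup: 150 mm from the hinge along the arm, 44 mm square above its centre line. The cup is 38 mm across outside, 30 mm inside the rim; the rim is 19 mm below this point. Axes turn with the arm (z upright when level). Only with the arm cocked is the cup level enough to keep the ball.
- catch (a joint): Angle of the steel hook that catches the arm's side pin, rad: 0 when standing closed (its own light spring holds it there), growing to 0.30 as it is tipped aside. About 0.1 rad releases a cocked arm.
- trigger_pedal (a point): Top of the red trigger pedal (30 x 18 mm) of the catch, beside the arm on the launcher's +y side, 39 mm above the bench. A press of 1 to 2 N downwards fires the cocked arm.
- ball: Green rigid dog ball, 48 mm diameter, about 45 g. Origin at the underside as built; use point ball_center for its centre.
- ball_center (a point): Centre of the green ball; at the start 59 mm above the bench, resting on the rim of the little terracotta pot.
- shelf: Low wooden shelf, fixed, and a terracotta pot (38 mm across, 40 mm high) fixed before it. Origin on the bench under the pot's axis, z up. The board, 220 mm along y, 14 mm thick, underside at 147 mm, spans x = 8 to 68 mm here, over the ball's far part: a hand coming straight down strikes it. End panels at y = +-102, x = 36 to 64 mm. Open to -x: come in from there, tilted.
- shelf_edge (a point): Middle of the lower near edge of the shelf board, 147 mm above the bench.
- brush: Red plastic grooming brush lying on the bench, 175 x 55 x 34 mm, bystander. Origin: underside, about its middle; handle to its -x.
- tub: White plastic tub with a blue lid, 102 mm across, 89 mm high, bystander. Origin: centre of the underside.
- bowl: Terracotta bowl, 120 mm across, 45 mm high, bystander. Origin: centre of the underside.
Mind the look-alikes: they are no part of the job. What is shaped like the launcher but turquoise is not meant. Of the things shaped like the ball, the green one is meant.

How it is judged (in metres and radians):
On the way, in this order (a step that is already met when the one before it is completed fails the run):
1. the arm is drawn, hooked on the catch and let go, and stays cocked (value of joint throw_arm between 0.72 and 0.84 rad and contact force between the fingers and launcher below 0.2 N), for 0.3 s.
2. the ball rests in the cup of the cocked arm and is let go (value of joint throw_arm above 0.72 rad and distance between ball_center and cup_seat below 0.01 m and contact force between the fingers and ball below 0.1 N), for 0.3 s.
At the end, for the whole second after the job is handed in: The arm stands cocked on the closed catch (arm angle between 0.72 and 0.84 rad, catch within 0.06 rad of closed), and the ball lies at rest in its cup, its centre within 10 mm of the seat (value of joint throw_arm between 0.72 and 0.84 rad and distance between ball_center and cup_seat below 0.01 m and linear speed of ball below 0.03 m/s and value of joint catch below 0.06 rad); the robot touches nothing.
It fails at once if the arm flies: it slips or is fired, swinging up fast (value of joint throw_arm below 0.65 rad and velocity of joint throw_arm below -4 rad/s).
It fails at once if the brush, the tub or the bowl is shifted more than 30 mm (distance of any of brush, tub, bowl from where it was at the start of the episode above 0.03 m).
It also fails if it takes over 67 s, if anything falls off the work surface, if the arm or the gripper's body presses on something with over 40 N, if the wrist force passes 120 N, or if a joint passes its speed limit or range.

## Working session

There is one attempt and no reset: what is moved stays moved. The work goes in short steps, Python scripts to look and compute and a tool call to move; the robot and the scene stay as the last step left them, time stands still between calls to the robot, and variables do not carry over. Pictures are saved under pics/ and viewed, at most 11 in all, crops included, and the job is handed in when it is done.

Besides the shell and the picture viewer there is one more tool, called after "Request:" as name(argument=value, ...), one argument or row to a line, values as JSON. apply_moves: Moves the arm, as the interface text tells. Shifts and turns lie within -1 to 1; 1 stands for 1 m of shift or 180 degrees of turn. Its arguments: {"type":"object","properties":{"targets":{"type":"array"},"force":{"type":"number"}},"required":["targets"]}

```bash
mkdir -p pics; ls; cat > h.py <<'E'
import numpy as np, cv2
from plant import bot
from scipy.spatial.transform import Rotation as Ro
def shot(name,fn=None):
    c=bot.camera(name)
    if fn: cv2.imwrite('pics/'+fn,c['color'][:,:,::-1])
    return c
def cloud(c):
    z=c['z_map'];v,u=np.mgrid[:z.shape[0],:z.shape[1]]
    K=c['mtx'];P=np.stack([(u-K[0,2])/K[0,0]*z,(v-K[1,2])/K[1,1]*z,z],-1)
    return (P-c['t'])@c['R']   # R^T (P-t)
def proj(c,X):
    p=c['mtx']@(c['R']@np.asarray(X,float)+c['t']);return p[:2]/p[2]
def delta(pos,rot):
    """row numbers from current pose to world pos, rotation matrix"""
    o=bot.get_obs();R0=Ro.from_euler('xyz',o['ee_rot'],degrees=True).as_matrix()
    d=R0.T@(np.asarray(pos)-o['tcp_pos']);r=Ro.from_matrix(R0.T@rot).as_rotvec()/np.pi
    return np.round(np.r_[d,r],4)
E
python3 - <<'E'
from h import *
import pickle
print(bot.get_obs())
a=shot('side');b=shot('top')
pickle.dump((a,b),open('c.pkl','wb'))
cv2.imwrite('pics/a.png',a['color'][:,:,::-1]);cv2.imwrite('pics/b.png',b['color'][:,:,::-1])
for c in(a,b):print(c['mtx'],c['R'],c['t'],-c['R'].T@c['t'])
E
```

```text
pics
{'clock': 0.0, 'joint_positions': array([-7.55780376e+01,  5.04078220e+00,  7.86236620e+01, -2.37581643e-04,
        9.64619236e+01, -5.90751357e+00]), 'joint_vel': array([ 0.00054539,  0.0401525 , -0.00855479, -0.02621429, -0.04248117,
       -0.01478745]), 'effort': array([-3.73296816e-04, -3.40172303e+01, -3.02428329e+01,  7.16075208e-02,
        3.27628513e-02, -1.54434574e-04]), 'tcp_pos': array([ 0.19093635, -0.51521874,  0.2042978 ]), 'ee_rot': array([-1.79874279e+02, -1.27712587e-02,  2.03294355e+01]), 'ft_force': array([0.6516307 , 0.36498805, 0.33012261]), 'wrist_torque': array([-0.00885903,  0.04928846,  0.04873129]), 'grasp_force': 0.0, 'width': 0.09419385990734461}
[[510.61309815   0.         317.63695314]
 [  0.         510.61309815 202.67867126]
 [  0.           0.           1.        ]] [[-0.67448842 -0.73827121 -0.00458233]
 [-0.4970486   0.45867805 -0.73658478]
 [ 0.54590115 -0.49454026 -0.6763297 ]] [0.40446998 0.39667943 1.10288041] [-0.13208441  0.66207917  1.03995222]
[[481.36218822   0.         320.71696592]
 [  0.         481.36218822 199.70453338]
 [  0.           0.           1.        ]] [[ 0.02848774 -0.99950401 -0.01342318]
 [-0.98768567 -0.02607918 -0.15426242]
 [ 0.15383584  0.01765247 -0.98793873]] [0.00631743 0.57008632 1.68535197] [ 0.30361859 -0.00856894  1.75305217]
```

View pics/a.png

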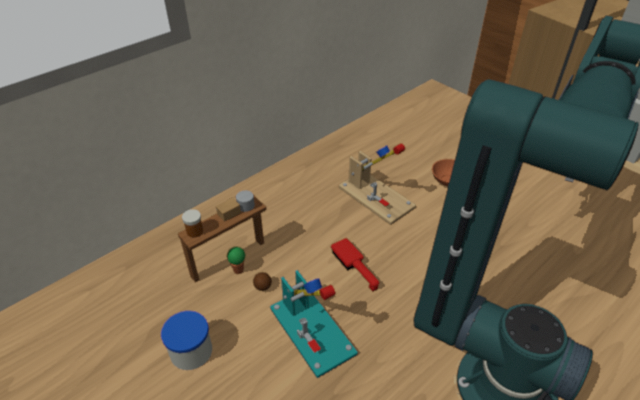

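View pics/b.png

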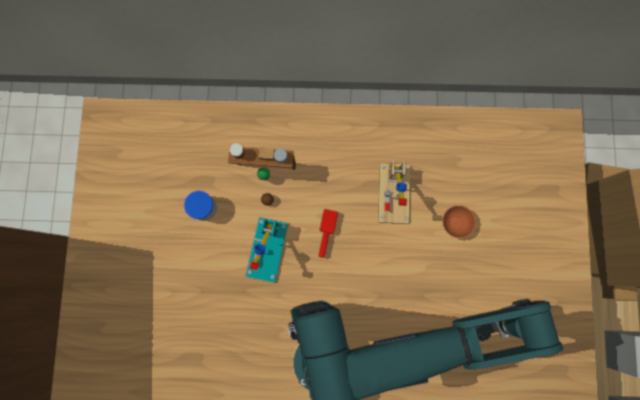

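Side view: the plywood launcher is at (377,195) with its knob at (399,148). The look-alike is the turquoise launcher at (312,330). The green ball on its pot is at (236,256), and the brown ball at (262,281) is the other look-alike. In the top view the launcher is at (394,193), the ball at (263,174), the brush at (328,232), the bowl at (459,222) and the tub at (199,205). I choose the plywood launcher and the green ball.

```bash
python3 - <<'E'
from h import *
import pickle
a,b=pickle.load(open('c.pkl','rb'))
for n,c in(('side',a),('top',b)):
    P=cloud(c);h=cv2.cvtColor(c['color'],cv2.COLOR_RGB2HSV)
    H,S,V=[h[...,i].astype(int) for i in range(3)]
    for nm,m in (('red',((H<5)|(H>174))&(S>200)&(V>90)),('green',(H>50)&(H<80)&(S>120)),('blue',(H>108)&(H<125)&(S>150)&(V>60))):
        k,l,st,ce=cv2.connectedComponentsWithStats(m.astype(np.uint8))
        for i in range(1,k):
            if st[i,4]>15:
                q=P[(l==i)]; print(n,nm,ce[i].round(1),st[i].tolist(),np.median(q,0).round(3),q.min(0).round(3),q.max(0).round(3))
# plywood base in top: points z 0.008..0.022 near
P=cloud(b);m=np.zeros(P.shape[:2],bool);m[155:232,370:420]=1
m&=(P[...,2]>0.009)&(P[...,2]<0.024)
q=P[m][:,:2].astype(np.float32);print(len(q),cv2.minAreaRect(q))
m=np.zeros(P.shape[:2],bool);m[140:180,220:330]=1
m&=(P[...,2]>0.15)&(P[...,2]<0.172);q=P[m][:,:2].astype(np.float32);print(len(q),cv2.minAreaRect(q),cv2.boxPoints(cv2.minAreaRect(q)))
E
python3 - <<'E'
import cv2,numpy as np
a=cv2.imread('pics/a.png');b=cv2.imread('pics/b.png')
r=lambda i,y,x:cv2.resize(i[y:y+80,x:x+100],(400,320),interpolation=cv2.INTER_CUBIC)
cv2.imwrite('pics/c.png',np.vstack([np.hstack([r(a,140,325),r(b,150,350)]),np.hstack([r(a,190,180),r(b,130,220)])])[:600])
E
```

```text
side red [398.6 148.4] [394, 145, 10, 8, 56] [ 0.537 -0.234  0.227] [ 0.529 -0.251  0.211] [ 0.549 -0.226  0.233]
side red [383.8 202.2] [381, 200, 7, 5, 20] [ 0.547 -0.213  0.039] [ 0.537 -0.22   0.036] [ 0.557 -0.207  0.042]
side red [353.3 259.7] [332, 239, 47, 51, 710] [0.466 0.008 0.033] [-0.132 -0.034  0.01 ] [0.531 0.662 1.04 ]
side red [327.1 291.8] [321, 286, 14, 13, 119] [0.318 0.23  0.228] [0.311 0.215 0.216] [0.329 0.24  0.235]
side red [314.  345.4] [310, 341, 9, 10, 52] [0.336 0.252 0.038] [0.322 0.245 0.033] [0.347 0.259 0.042]
side green [235.7 255.4] [228, 248, 16, 16, 216] [0.643 0.239 0.074] [-0.132  0.216  0.049] [0.664 0.662 1.04 ]
side blue [382.7 151.2] [378, 147, 11, 9, 52] [ 0.587 -0.232  0.19 ] [ 0.58  -0.25   0.178] [ 0.601 -0.224  0.201]
side blue [312.4 285.8] [305, 280, 16, 13, 114] [0.37  0.225 0.192] [0.359 0.207 0.175] [0.393 0.235 0.203]
side blue [184.9 333.2] [162, 312, 46, 41, 702] [0.521 0.461 0.088] [-0.132  0.408  0.075] [0.579 0.662 1.04 ]
top red [402.5 201.4] [399, 199, 7, 6, 28] [ 0.543 -0.243  0.229] [ 0.535 -0.251  0.221] [ 0.551 -0.232  
[... 497 characters left out ...]
245  0.19 ] [ 0.585 -0.259  0.166] [ 0.614 -0.229  0.204]
top blue [197.6 204.7] [185, 192, 28, 27, 159] [0.534 0.457 0.088] [ 0.304 -0.009  0.076] [0.58  0.498 1.753]
top blue [201.2 204.8] [196, 200, 10, 10, 20] [0.534 0.44  0.089] [0.519 0.426 0.081] [0.55  0.456 0.094]
top blue [259.7 248.1] [256, 245, 8, 7, 24] [0.384 0.213 0.174] [0.373 0.204 0.162] [0.394 0.227 0.202]
1138 ((0.6160781383514404, -0.24451497197151184), (0.17026905715465546, 0.2689264118671417), 88.19598388671875)
689 ((0.6955853700637817, 0.2307467758655548), (0.22117222845554352, 0.06243029236793518), 87.15912628173828) [[0.6589277  0.12184367]
 [0.7212813  0.11874947]
 [0.73224306 0.3396499 ]
 [0.66988945 0.34274408]]
```

View pics/c.png

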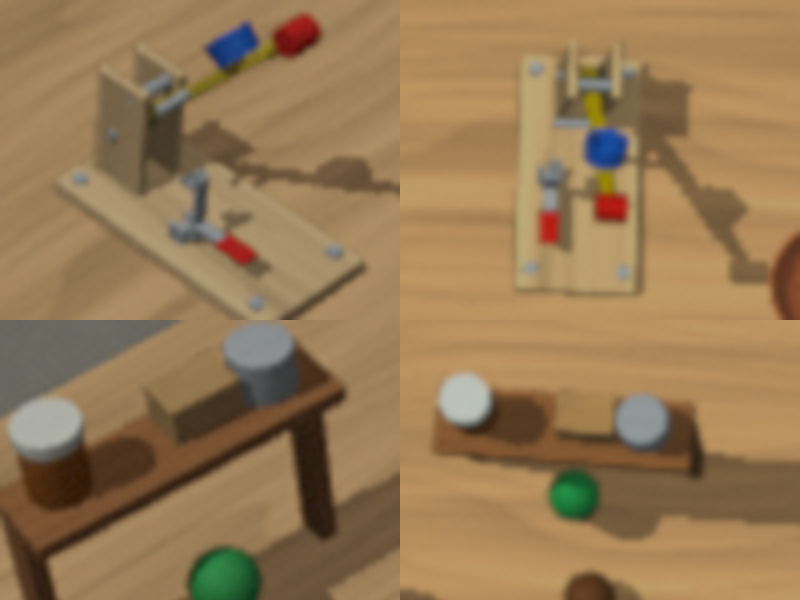

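The crop confirms the choice: plywood base, red knob and blue cup at the top, and the green ball in front of the shelf. Next I triangulate.

```bash
cat >> h.py <<'E'
def ray(c,p):
    d=c['R'].T@np.linalg.solve(c['mtx'],[p[0],p[1],1.]);return -c['R'].T@c['t'],d/np.linalg.norm(d)
def plane(c,p,z):
    o,d=ray(c,p);return o+d*(z-o[2])/d[2]
def tri(*cp):
    A=0;B=0
    for c,p in cp:
        o,d=ray(c,p);M=np.eye(3)-np.outer(d,d);A=A+M;B=B+M@o
    return np.linalg.solve(A,B)
E
python3 - <<'E'
from h import *
import pickle
a,b=pickle.load(open('c.pkl','rb'))
print('knob',tri((a,(398.6,148.4)),(b,(402.5,201.4))))
print('cup',tri((a,(382.7,151.2)),(b,(401,186.5))))
print('ball',tri((a,(235.7,255.4)),(b,(263,173.3))),plane(a,(235.7,255.4),.059),plane(b,(263,173.3),.059))
print('pedal',tri((a,(383.8,202.2)),(b,(387,206.5))),plane(b,(387,206.5),.039))
# base contour: plywood colour, side/top
for n,c,(x0,x1,y0,y1) in(('side',a,(335,420,170,225)),('top',b,(374,415,158,228))):
    P=cloud(c);m=np.zeros(P.shape[:2],np.uint8)
    m[y0:y1,x0:x1]=((P[y0:y1,x0:x1,2]>.0085)&(P[y0:y1,x0:x1,2]<.02))
    k,l,st,_=cv2.connectedComponentsWithStats(m);i=1+st[1:,4].argmax();m=(l==i)
    q=P[m][:,:2].astype(np.float32);r=cv2.minAreaRect(q);print(n,st[i],r)
c=b
for p in((381.3,163.8),(378.8,222),(409.2,223.3)):print(plane(b,p,.015))
E
```

```text
knob [ 0.54380927 -0.24478366  0.21748542]
cup [ 0.59942736 -0.2464123   0.17692597]
ball [0.65820839 0.23201303 0.05543432] [0.65462977 0.23308648 0.059     ] [0.65806367 0.23210735 0.059     ]
pedal [ 0.55252623 -0.21775896  0.03215944] [ 0.5521222  -0.21651966  0.039     ]
side [ 339  175   77   48 1441] ((0.604030966758728, -0.24154353141784668), (0.11690367758274078, 0.2231018841266632), 88.71077728271484)
top [ 378  163   32   61 1017] ((0.6077675819396973, -0.24386650323867798), (0.11150562018156052, 0.22013495862483978), 88.91548919677734)
[ 0.71425274 -0.19727402  0.015     ]
[ 0.49809805 -0.19020234  0.015     ]
[ 0.49633945 -0.30002899  0.015     ]
```

```bash
cat >> h.py <<'E'
def down(yaw,tilt=0):
    """tool pointing down, tilted so it comes in from local -x"""
    return (Ro.from_euler('z',yaw,degrees=True)*Ro.from_euler('y',-tilt,degrees=True)*Ro.from_euler('x',180,degrees=True)).as_matrix()
E
python3 - <<'E'
from h import *
print(down(0,40).round(2)); print(delta((.543,-.244,.31),down(-1.4)))
E
```

```text
[[ 0.77 -0.    0.64]
 [-0.   -1.   -0.  ]
 [ 0.64  0.   -0.77]]
[ 4.244e-01 -1.323e-01 -1.052e-01 -6.000e-04  1.000e-04  1.207e-01]
```

Request:
apply_moves(
  targets=[
    {"z":-0.05,"gripper":-1},
    {"z":-0.105,"gripper":-1},
    {"x":0.424,"y":-0.132,"z":-0.105,"rz":0.121,"gripper":-1},
    {"x":0.424,"y":-0.132,"z":-0.105,"rz":0.121,"gripper":-1},
    {"x":0.424,"y":-0.132,"z":-0.105,"rz":0.121,"gripper":-1},
    {"x":0.424,"y":-0.132,"z":-0.105,"rz":0.121,"gripper":-1},
    {"x":0.424,"y":-0.132,"z":-0.105,"rz":0.121,"gripper":-1},
    {"x":0.424,"y":-0.132,"z":-0.105,"rz":0.121,"gripper":-1},
    {"x":0.424,"y":-0.132,"z":-0.105,"rz":0.121,"gripper":-1},
    {"x":0.424,"y":-0.132,"z":-0.105,"rz":0.121,"gripper":-1},
    {"x":0.424,"y":-0.132,"z":-0.105,"rz":0.121,"gripper":-1},
    {"x":0.424,"y":-0.132,"z":-0.105,"rz":0.121,"gripper":-1},
    {"x":0.424,"y":-0.132,"z":-0.105,"rz":0.121,"gripper":-1},
    {"x":0.424,"y":-0.132,"z":-0.105,"rz":0.121,"gripper":-1},
    {"x":0.424,"y":-0.132,"z":-0.105,"rz":0.121,"gripper":-1},
  ],
  force=20,
)

```text
invalid input at $.targets[0]: expected keys x, y, z, rx, ry, rz, gripper
```

```bash
python3 - <<'E'
from h import *
c=shot('wrist','w1.png')
o=bot.get_obs();print(o['tcp_pos'],o['ee_rot'],o['ft_force'],-c['R'].T@c['t'])
P=cloud(c);h=cv2.cvtColor(c['color'],cv2.COLOR_RGB2HSV);H,S,V=[h[...,i].astype(int) for i in range(3)]
for nm,m in (('red',((H<5)|(H>174))&(S>200)&(V>60)),('blue',(H>108)&(H<125)&(S>150)&(V>60))):
    k,l,st,ce=cv2.connectedComponentsWithStats(m.astype(np.uint8))
    for i in range(1,k):
        if st[i,4]>60:
            q=P[l==i];print(nm,ce[i].round(1),st[i],np.percentile(q,[2,50,98],axis=0).round(4).tolist())
m=((P[...,2]>.009)&(P[...,2]<.02)&(P[...,0]>.45)&(P[...,0]<.75)&(abs(P[...,1]+.244)<.07));q=P[m][:,:2].astype(np.float32);print(len(q),cv2.minAreaRect(q))
E
```

```text
[ 0.19096698 -0.51534742  0.20460096] [-1.79905861e+02 -1.03887976e-02  2.03285146e+01] [0.24788384 0.44992959 0.1409706 ] [ 0.27004241 -0.48682545  0.38413838]
0 ((0.0, 0.0), (0.0, 0.0), 0.0)
```

View pics/w1.png

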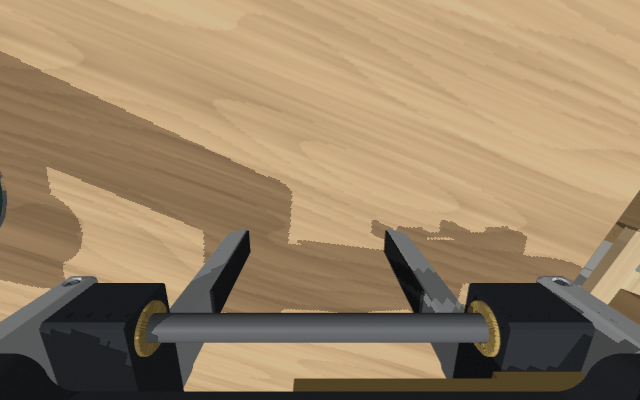

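The move was refused because every row needs all seven keys. The picture shows only bench between the fingertips at (248,240) and (388,240).

Request:
apply_moves(
  targets=[
    {"x":0,"y":0,"z":-0.05,"rx":0,"ry":0,"rz":0,"gripper":-1},
    {"x":0,"y":0,"z":-0.105,"rx":0,"ry":0,"rz":0,"gripper":-1},
    {"x":0.424,"y":-0.132,"z":-0.105,"rx":0,"ry":0,"rz":0.121,"gripper":-1},
    {"x":0.424,"y":-0.132,"z":-0.105,"rx":0,"ry":0,"rz":0.121,"gripper":-1},
    {"x":0.424,"y":-0.132,"z":-0.105,"rx":0,"ry":0,"rz":0.121,"gripper":-1},
    {"x":0.424,"y":-0.132,"z":-0.105,"rx":0,"ry":0,"rz":0.121,"gripper":-1},
    {"x":0.424,"y":-0.132,"z":-0.105,"rx":0,"ry":0,"rz":0.121,"gripper":-1},
    {"x":0.424,"y":-0.132,"z":-0.105,"rx":0,"ry":0,"rz":0.121,"gripper":-1},
    {"x":0.424,"y":-0.132,"z":-0.105,"rx":0,"ry":0,"rz":0.121,"gripper":-1},
    {"x":0.424,"y":-0.132,"z":-0.105,"rx":0,"ry":0,"rz":0.121,"gripper":-1},
    {"x":0.424,"y":-0.132,"z":-0.105,"rx":0,"ry":0,"rz":0.121,"gripper":-1},
    {"x":0.424,"y":-0.132,"z":-0.105,"rx":0,"ry":0,"rz":0.121,"gripper":-1},
    {"x":0.424,"y":-0.132,"z":-0.105,"rx":0,"ry":0,"rz":0.121,"gripper":-1},
    {"x":0.424,"y":-0.132,"z":-0.105,"rx":0,"ry":0,"rz":0.121,"gripper":-1},
  ],
  force=20,
)

```text
clock: 1.55
tcp_pos: [0.5421, -0.2453, 0.3103]
ee_rot: [180.0, 0.1, -1.5]
ft_force: [-0.7, -0.2, 0.1]
width: 0.0939
grasp_force: 0.0
```

```bash
cat > look.py <<'E'
from h import *
import sys
c=shot('wrist',sys.argv[1])
o=bot.get_obs();print(o['clock'],o['tcp_pos'],o['ee_rot'],o['ft_force'],-c['R'].T@c['t'])
P=cloud(c);h=cv2.cvtColor(c['color'],cv2.COLOR_RGB2HSV);H,S,V=[h[...,i].astype(int) for i in range(3)]
for nm,m in (('red',((H<5)|(H>174))&(S>200)&(V>60)),('blue',(H>108)&(H<125)&(S>150)&(V>60)),('green',(H>50)&(H<80)&(S>120))):
    k,l,st,ce=cv2.connectedComponentsWithStats(m.astype(np.uint8))
    for i in range(1,k):
        if st[i,4]>60:
            q=P[l==i];print(nm,ce[i].round(1),st[i],np.percentile(q,[2,50,98],axis=0).round(4).tolist())
E
python3 look.py w2.png
```

```text
1.6 [ 0.54186763 -0.24572528  0.31056591] [ 1.79972827e+02  1.96024758e-02 -1.55874320e+00] [ 0.33042775  0.28468737 -0.12614932] [ 0.62645387 -0.24766776  0.48989729]
red [184.4 245.5] [181 224   8  40 105] [[0.372, -0.0094, 0.0063], [0.4013, -0.0005, 0.0285], [0.4501, 0.007, 0.0324]]
blue [313.9 143. ] [297 126  35  36 943] [[0.5825, -0.26, 0.1694], [0.5986, -0.2439, 0.1814], [0.6152, -0.2284, 0.2016]]
green [  3.5 105.8] [  0  93  10  25 171] [[0.6385, 0.2085, 0.0467], [0.6524, 0.2114, 0.0562], [0.6678, 0.2186, 0.0632]]
```

View pics/w2.png

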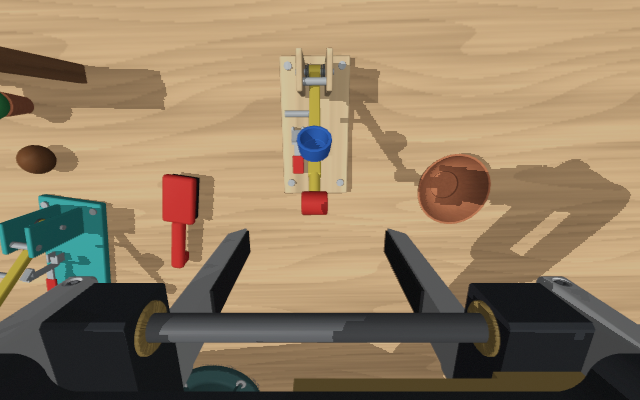

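The knob is at (314,203), centred between the fingertips, with the cup at (314,143). The heights and sizes agree, so I descend and pinch the knob.

Request:
apply_moves(
  targets=[
    {"x":0.001,"y":-0.0025,"z":0.04,"rx":0,"ry":0,"rz":0,"gripper":-1},
    {"x":0.001,"y":-0.0025,"z":0.07,"rx":0,"ry":0,"rz":0,"gripper":-1},
    {"x":0.001,"y":-0.0025,"z":0.09,"rx":0,"ry":0,"rz":0,"gripper":-1},
    {"x":0.001,"y":-0.0025,"z":0.11,"rx":0,"ry":0,"rz":0,"gripper":-0.5},
    {"x":0.001,"y":-0.0025,"z":0.11,"rx":0,"ry":0,"rz":0,"gripper":0},
    {"x":0.001,"y":-0.0025,"z":0.11,"rx":0,"ry":0,"rz":0,"gripper":0.3},
    {"x":0.001,"y":-0.0025,"z":0.11,"rx":0,"ry":0,"rz":0,"gripper":1},
    {"x":0.001,"y":-0.0025,"z":0.11,"rx":0,"ry":0,"rz":0,"gripper":1},
    {"x":0.001,"y":-0.0025,"z":0.11,"rx":0,"ry":0,"rz":0,"gripper":1},
    {"x":0.001,"y":-0.0025,"z":0.11,"rx":0,"ry":0,"rz":0,"gripper":1},
    {"x":0.001,"y":-0.0025,"z":0.11,"rx":0,"ry":0,"rz":0,"gripper":1},
    {"x":0.001,"y":-0.0025,"z":0.11,"rx":0,"ry":0,"rz":0,"gripper":1},
  ],
  force=30,
)

```text
clock: 2.8
tcp_pos: [0.5439, -0.2427, 0.2006]
ee_rot: [179.9, -0.0, -1.5]
ft_force: [0.5, -6.5, 0.2]
width: 0.0258
grasp_force: 30.3
```

```bash
python3 - <<'E'
from h import *
# arc in launcher frame: knob rest -> theta, relative (dx,-dz) in tool axes (x fwd, z down)
f=lambda t:np.array([-.215*np.cos(np.radians(48)-t),.215*np.sin(np.radians(48)-t)])
for t in np.r_[0:.81:.08,.84,.87,.83,.80,.785]:
    d=f(t)-f(0);print(round(t,3),d[0].round(4),(-d[1]).round(4))
c=shot('wrist','w3.png')
E
```

```text
0.0 0.0 -0.0
0.08 -0.0123 0.012
0.16 -0.0236 0.025
0.24 -0.0339 0.0388
0.32 -0.043 0.0534
0.4 -0.0509 0.0686
0.48 -0.0575 0.0845
0.56 -0.0629 0.1008
0.64 -0.0669 0.1175
0.72 -0.0696 0.1345
0.8 -0.071 0.1517
0.84 -0.0711 0.1603
0.87 -0.071 0.1667
0.83 -0.0711 0.1581
0.8 -0.071 0.1517
0.785 -0.0708 0.1484
```

View pics/w3.png

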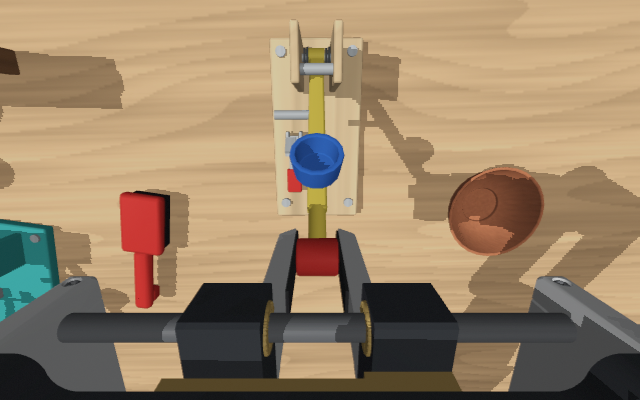

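The knob at (317,257) is held between the pads at 25.8 mm width. Now I draw it along the arc, first to about 0.72.

Request:
apply_moves(
  targets=[
    {"x":-0.012,"y":0.001,"z":0.012,"rx":0,"ry":0,"rz":0,"gripper":1},
    {"x":-0.0235,"y":0.001,"z":0.025,"rx":0,"ry":0,"rz":0,"gripper":1},
    {"x":-0.034,"y":0.001,"z":0.039,"rx":0,"ry":0,"rz":0,"gripper":1},
    {"x":-0.043,"y":0.001,"z":0.0535,"rx":0,"ry":0,"rz":0,"gripper":1},
    {"x":-0.051,"y":0.001,"z":0.0685,"rx":0,"ry":0,"rz":0,"gripper":1},
    {"x":-0.0575,"y":0.001,"z":0.0845,"rx":0,"ry":0,"rz":0,"gripper":1},
    {"x":-0.063,"y":0.001,"z":0.101,"rx":0,"ry":0,"rz":0,"gripper":1},
    {"x":-0.067,"y":0.001,"z":0.1175,"rx":0,"ry":0,"rz":0,"gripper":1},
    {"x":-0.0695,"y":0.001,"z":0.1345,"rx":0,"ry":0,"rz":0,"gripper":1},
    {"x":-0.0695,"y":0.001,"z":0.1345,"rx":0,"ry":0,"rz":0,"gripper":1},
    {"x":-0.0695,"y":0.001,"z":0.1345,"rx":0,"ry":0,"rz":0,"gripper":1},
  ],
  force=30,
)

```text
clock: 3.95
tcp_pos: [0.4736, -0.2414, 0.0668]
ee_rot: [-180.0, 0.1, -1.4]
ft_force: [-3.8, 0.1, 4.4]
width: 0.0258
grasp_force: 30.0
```

Request:
apply_moves(
  targets=[
    {"x":-0.001,"y":0,"z":0.01,"rx":0,"ry":0,"rz":0,"gripper":1},
    {"x":-0.0015,"y":0,"z":0.02,"rx":0,"ry":0,"rz":0,"gripper":1},
    {"x":-0.0015,"y":0,"z":0.03,"rx":0,"ry":0,"rz":0,"gripper":1},
    {"x":-0.0015,"y":0,"z":0.03,"rx":0,"ry":0,"rz":0,"gripper":1},
    {"x":-0.0015,"y":0,"z":0.03,"rx":0,"ry":0,"rz":0,"gripper":1},
  ],
  force=30,
)

```text
clock: 4.45
tcp_pos: [0.4722, -0.2413, 0.0369]
ee_rot: [-180.0, 0.1, -1.4]
ft_force: [-3.4, 0.3, 5.9]
width: 0.0255
grasp_force: 30.0
```

```bash
python3 - <<'E'
from h import *
c=shot('wrist','w4.png');s=shot('side')
cv2.imwrite('pics/s4.png',np.vstack([cv2.resize(c['color'],(480,300)),cv2.resize(s['color'][140:230,320:464],(480,300),interpolation=cv2.INTER_CUBIC)])[:,:,::-1])
E
```

```text
(no output)
```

View pics/s4.png

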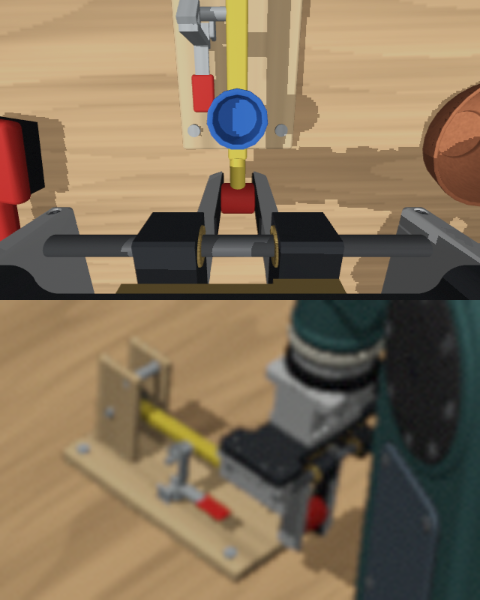

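The arm is drawn to about 0.857, and the hook stands over the pin at (200,15) in the wrist view. I ease up slowly.

Request:
apply_moves(
  targets=[
    {"x":0,"y":0,"z":-0.004,"rx":0,"ry":0,"rz":0,"gripper":1},
    {"x":0,"y":0,"z":-0.008,"rx":0,"ry":0,"rz":0,"gripper":1},
    {"x":0,"y":0,"z":-0.011,"rx":0,"ry":0,"rz":0,"gripper":1},
    {"x":0,"y":0,"z":-0.013,"rx":0,"ry":0,"rz":0,"gripper":1},
    {"x":0,"y":0,"z":-0.015,"rx":0,"ry":0,"rz":0,"gripper":1},
    {"x":0,"y":0,"z":-0.015,"rx":0,"ry":0,"rz":0,"gripper":1},
    {"x":0,"y":0,"z":-0.015,"rx":0,"ry":0,"rz":0,"gripper":1},
  ],
  force=30,
)

```text
clock: 5.25
tcp_pos: [0.4728, -0.2412, 0.0466]
ee_rot: [-179.9, 0.1, -1.5]
ft_force: [7.0, -4.1, -20.9]
width: 0.0261
grasp_force: 30.0
```

The force changed sign, so the catch carries the arm. I back off to near zero force and check.

Request:
apply_moves(
  targets=[
    {"x":0,"y":0,"z":0.002,"rx":0,"ry":0,"rz":0,"gripper":1},
    {"x":0,"y":0.0005,"z":0.004,"rx":0,"ry":0,"rz":0,"gripper":1},
    {"x":0,"y":0.0005,"z":0.004,"rx":0,"ry":0,"rz":0,"gripper":1},
    {"x":0,"y":0.0005,"z":0.004,"rx":0,"ry":0,"rz":0,"gripper":1},
  ],
  force=30,
)

```text
clock: 5.65
tcp_pos: [0.4728, -0.2413, 0.0458]
ee_rot: [-179.9, 0.0, -1.4]
ft_force: [4.2, -0.7, -13.0]
width: 0.0255
grasp_force: 30.0
```

```bash
python3 - <<'E'
from h import *
c=shot('wrist','w5.png')
print(bot.get_obs()['ft_force'])
cv2.imwrite('pics/w5c.png',cv2.resize(c['color'][0:200,200:420],(660,600),interpolation=cv2.INTER_CUBIC)[:,:,::-1])
E
```

```text
[  4.41251916  -0.57352085 -14.11322018]
```

View pics/w5c.png

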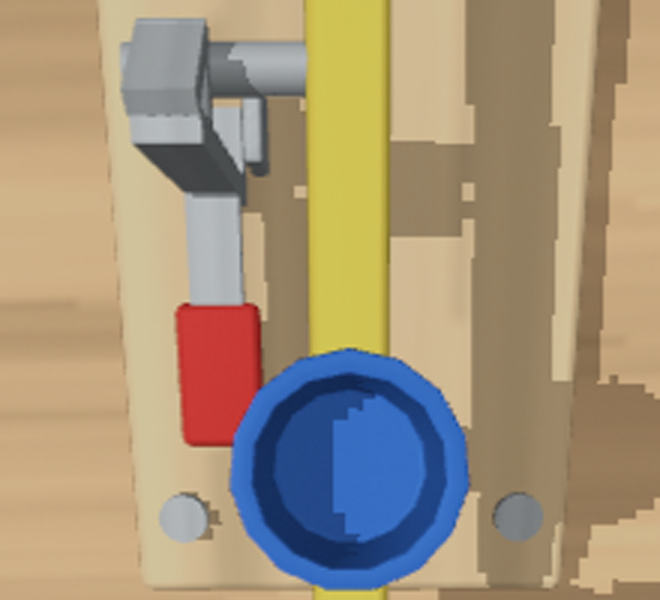

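The hook clearly covers the pin at (165,65), with the pedal at (218,375). I relieve the remaining 13 N of upward pull, then open.

Request:
apply_moves(
  targets=[
    {"x":0,"y":0,"z":0.002,"rx":0,"ry":0,"rz":0,"gripper":1},
    {"x":0.001,"y":0,"z":0.004,"rx":0,"ry":0,"rz":0,"gripper":1},
    {"x":0.002,"y":0,"z":0.006,"rx":0,"ry":0,"rz":0,"gripper":1},
    {"x":0.002,"y":0,"z":0.006,"rx":0,"ry":0,"rz":0,"gripper":1},
    {"x":0.002,"y":0,"z":0.006,"rx":0,"ry":0,"rz":0,"gripper":1},
  ],
  force=30,
)

```text
clock: 6.2
tcp_pos: [0.4728, -0.2414, 0.0432]
ee_rot: [-180.0, 0.2, -1.4]
ft_force: [-7.7, 3.5, 4.4]
width: 0.026
grasp_force: 30.0
```

Request:
apply_moves(
  targets=[
    {"x":-0.0013,"y":-0.0005,"z":-0.0012,"rx":0,"ry":0,"rz":0,"gripper":1},
    {"x":-0.0013,"y":-0.0005,"z":-0.0012,"rx":0,"ry":0,"rz":0,"gripper":1},
    {"x":-0.0013,"y":-0.0005,"z":-0.0012,"rx":0,"ry":0,"rz":0,"gripper":1},
  ],
  force=8,
)

```text
clock: 6.5
tcp_pos: [0.473, -0.2414, 0.0434]
ee_rot: [180.0, 0.0, -1.5]
ft_force: [-5.4, 2.0, 2.7]
width: 0.0262
grasp_force: 8.0
```

Request:
apply_moves(
  targets=[
    {"x":-0.001,"y":-0.0005,"z":-0.0015,"rx":0,"ry":0,"rz":0,"gripper":1},
    {"x":-0.001,"y":-0.0005,"z":-0.0015,"rx":0,"ry":0,"rz":0,"gripper":1},
    {"x":-0.001,"y":-0.0005,"z":-0.002,"rx":0,"ry":0,"rz":0,"gripper":1},
  ],
  force=4,
)

```text
clock: 6.8
tcp_pos: [0.4731, -0.2414, 0.0444]
ee_rot: [179.9, -0.1, -1.5]
ft_force: [0.0, 0.1, -2.7]
width: 0.026
grasp_force: 4.0
```

Request:
apply_moves(
  targets=[
    {"x":0,"y":0,"z":0,"rx":0,"ry":0,"rz":0,"gripper":0.3},
    {"x":0,"y":0,"z":0,"rx":0,"ry":0,"rz":0,"gripper":0.1},
    {"x":0,"y":0,"z":0,"rx":0,"ry":0,"rz":0,"gripper":-0.3},
    {"x":0,"y":0,"z":0,"rx":0,"ry":0,"rz":0,"gripper":-0.6},
    {"x":0,"y":0,"z":0,"rx":0,"ry":0,"rz":0,"gripper":-0.6},
    {"x":0,"y":0,"z":0,"rx":0,"ry":0,"rz":0,"gripper":-0.6},
    {"x":0,"y":0,"z":0,"rx":0,"ry":0,"rz":0,"gripper":-0.6},
    {"x":0,"y":0,"z":-0.03,"rx":0,"ry":0,"rz":0,"gripper":-0.6},
    {"x":0,"y":0,"z":-0.08,"rx":0,"ry":0,"rz":0,"gripper":-0.6},
    {"x":0,"y":0,"z":-0.13,"rx":0,"ry":0,"rz":0,"gripper":-0.6},
    {"x":0,"y":0,"z":-0.18,"rx":0,"ry":0,"rz":0,"gripper":-0.6},
    {"x":0,"y":0,"z":-0.22,"rx":0,"ry":0,"rz":0,"gripper":-0.8},
    {"x":0,"y":0,"z":-0.22,"rx":0,"ry":0,"rz":0,"gripper":-1},
    {"x":0,"y":0,"z":-0.22,"rx":0,"ry":0,"rz":0,"gripper":-1},
  ],
  force=20,
)

```text
clock: 8.2
tcp_pos: [0.473, -0.2412, 0.2653]
ee_rot: [179.9, -0.1, -1.5]
ft_force: [-0.1, 0.4, -0.4]
width: 0.0932
grasp_force: 0.0
```

```bash
python3 look.py w6.png; python3 - <<'E'
from h import *
c=bot.camera('side');P=cloud(c);h=cv2.cvtColor(c['color'],cv2.COLOR_RGB2HSV);H,S,V=[h[...,i].astype(int) for i in range(3)]
m=(H>108)&(H<125)&(S>150)&(V>60);m[:,:340]=0;print('cup side',P[m].min(0),np.median(P[m],0),P[m].max(0))
w=bot.camera('wrist');P=cloud(w);h=cv2.cvtColor(w['color'],cv2.COLOR_RGB2HSV);H,S,V=[h[...,i].astype(int) for i in range(3)]
m=((H>108)&(H<125)&(S>150)&(V>60)&(P[...,1]<-.1)).astype(np.uint8)
q=P[m>0]; r=q[q[:,2]>np.percentile(q[:,2],97)-.012]
print('rim',np.percentile(q[:,2],[50,90,97]),cv2.minEnclosingCircle(r[:,:2].astype(np.float32)))
cs,_=cv2.findContours(m,cv2.RETR_EXTERNAL,cv2.CHAIN_APPROX_NONE);k=max(cs,key=cv2.contourArea)
(e,ax,_)=cv2.fitEllipse(k);print(e,ax,plane(w,e,.0936),proj(w,[.473,-.2414,.071]))
d,rd=np.array([0.6065-.0672*.9997+0,0]),0
E
```

```text
8.25 [ 0.47232165 -0.24075431  0.26327768] [-1.79970809e+02  5.72812219e-02 -1.45429893e+00] [-0.54504587 -0.41640013 -0.36941631] [ 0.55675333 -0.24318574  0.44521207]
red [176.8 162.4] [169 138  11  54 153] [[0.4563, -0.0397, 0.0245], [0.4981, -0.034, 0.029], [0.5328, -0.027, 0.0331]]
red [166.8 219.1] [164 193   9  50 200] [[0.3706, -0.009, 0.0057], [0.4046, -0.0012, 0.0285], [0.4499, 0.0077, 0.0334]]
blue [313.9 132.3] [302 120  28  26 322] [[0.524, -0.257, 0.0768], [0.5387, -0.2373, 0.0804], [0.5532, -0.2276, 0.0949]]
cup side [ 0.51770507 -0.25892831  0.07348937] [ 0.53432068 -0.24032958  0.08559333] [ 0.55198195 -0.22325918  0.09808245]
rim [0.08215424 0.09438334 0.09546262] ((0.5384724736213684, -0.24262650310993195), 0.018092164769768715)
(317.1061706542969, 130.91165161132812) (24.60776710510254, 25.477073669433594) [ 0.53872333 -0.24245249  0.0936    ] [317.52213963 179.97922233]
```

View pics/w6.png

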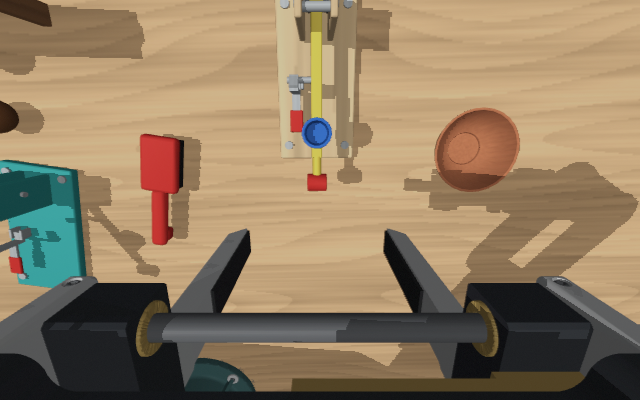

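Cocked and released: hook over the pin at (295,82), knob at (317,182), cup at (317,131) with its rim at z=94 mm as it should be. Next is the tilted standoff in front of the ball.

```bash
python3 - <<'E'
from h import *
R=down(-2.8,40);b=np.array([.657,.2325,.059])
t=b+.019*R[:,2]
print(delta(t-.10*R[:,2],R)); print(delta((.52,.10,.30),down(-2.8,20)))
E
```

```text
[ 0.1216 -0.4784  0.1413 -0.0033  0.2234  0.0069]
[ 0.0394 -0.3416 -0.0377 -0.002   0.1123  0.0073]
```

Request:
apply_moves(
  targets=[
    {"x":0.039,"y":-0.342,"z":-0.038,"rx":-0.002,"ry":0.112,"rz":0.007,"gripper":-1},
    {"x":0.039,"y":-0.342,"z":-0.038,"rx":-0.002,"ry":0.112,"rz":0.007,"gripper":-1},
    {"x":0.039,"y":-0.342,"z":-0.038,"rx":-0.002,"ry":0.112,"rz":0.007,"gripper":-1},
    {"x":0.039,"y":-0.342,"z":-0.038,"rx":-0.002,"ry":0.112,"rz":0.007,"gripper":-1},
    {"x":0.039,"y":-0.342,"z":-0.038,"rx":-0.002,"ry":0.112,"rz":0.007,"gripper":-1},
    {"x":0.039,"y":-0.342,"z":-0.038,"rx":-0.002,"ry":0.112,"rz":0.007,"gripper":-1},
    {"x":0.039,"y":-0.342,"z":-0.038,"rx":-0.002,"ry":0.112,"rz":0.007,"gripper":-1},
    {"x":0.039,"y":-0.342,"z":-0.038,"rx":-0.002,"ry":0.112,"rz":0.007,"gripper":-1},
    {"x":0.122,"y":-0.478,"z":0.141,"rx":-0.003,"ry":0.223,"rz":0.007,"gripper":-1},
    {"x":0.122,"y":-0.478,"z":0.141,"rx":-0.003,"ry":0.223,"rz":0.007,"gripper":-1},
    {"x":0.122,"y":-0.478,"z":0.141,"rx":-0.003,"ry":0.223,"rz":0.007,"gripper":-1},
    {"x":0.122,"y":-0.478,"z":0.141,"rx":-0.003,"ry":0.223,"rz":0.007,"gripper":-1},
    {"x":0.122,"y":-0.478,"z":0.141,"rx":-0.003,"ry":0.223,"rz":0.007,"gripper":-1},
    {"x":0.122,"y":-0.478,"z":0.141,"rx":-0.003,"ry":0.223,"rz":0.007,"gripper":-1},
    {"x":0.122,"y":-0.478,"z":0.141,"rx":-0.003,"ry":0.223,"rz":0.007,"gripper":-1},
    {"x":0.122,"y":-0.478,"z":0.141,"rx":-0.003,"ry":0.223,"rz":0.007,"gripper":-1},
  ],
  force=12,
)

```text
clock: 9.95
tcp_pos: [0.6073, 0.2328, 0.1248]
ee_rot: [179.9, -40.3, -2.8]
ft_force: [0.2, -0.2, 0.1]
width: 0.094
grasp_force: 0.0
```

```bash
python3 look.py w7.png; python3 - <<'E'
from h import *
w=bot.camera('wrist');h=cv2.cvtColor(w['color'],cv2.COLOR_RGB2HSV);H,S,V=[h[...,i].astype(int) for i in range(3)]
m=((H>50)&(H<80)&(S>120)).astype(np.uint8)
cs,_=cv2.findContours(m,cv2.RETR_EXTERNAL,cv2.CHAIN_APPROX_NONE);k=max(cs,key=cv2.contourArea)
p,r=cv2.minEnclosingCircle(k);e=plane(w,p,.059);print(p,r,e, 'rad mm',r/w['mtx'][0,0]*(w['R']@e+w['t'])[2])
R=down(-2.8,40)
if abs(e[0]-.657)<.01:print(delta(e+.019*R[:,2],R))
E
```

```text
10.0 [0.60760784 0.23290806 0.1261371 ] [-179.98011042  -40.36805004   -2.88641262] [-0.11381373  0.49733341  0.46507083] [0.55594437 0.23533354 0.31595837]
green [314.1 210.2] [ 291  187   47   48 1782] [[0.6338, 0.2129, 0.0616], [0.6495, 0.233, 0.0778], [0.6714, 0.2525, 0.0843]]
(314.3730773925781, 211.27708435058594) 23.889265060424805 [0.65720873 0.23271845 0.059     ] rad mm 0.023628391853270564
[-6.300e-03 -2.100e-03  1.026e-01  1.000e-04 -2.300e-03 -5.000e-04]
```

View pics/w7.png

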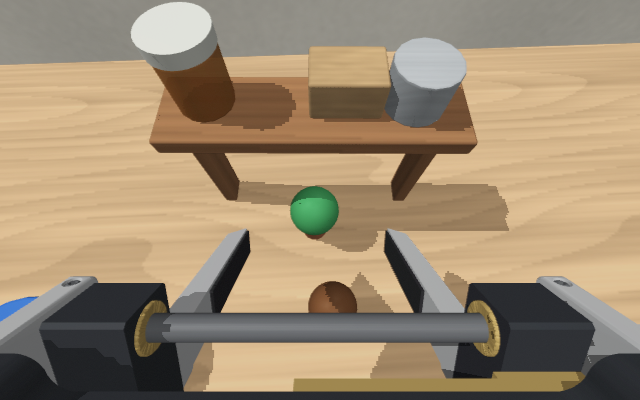

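The green ball is at (314,211) with a radius of 23.6 mm, well centred, and the shelf edge is above it. I go halfway and check the pose.

Request:
apply_moves(
  targets=[
    {"x":0,"y":0,"z":0.03,"rx":0,"ry":0,"rz":0,"gripper":-1},
    {"x":0,"y":0,"z":0.05,"rx":0,"ry":0,"rz":0,"gripper":-1},
    {"x":0,"y":0,"z":0.05,"rx":0,"ry":0,"rz":0,"gripper":-1},
    {"x":0,"y":0,"z":0.05,"rx":0,"ry":0,"rz":0,"gripper":-1},
  ],
  force=12,
)

```text
clock: 10.45
tcp_pos: [0.6393, 0.2316, 0.087]
ee_rot: [180.0, -40.3, -2.8]
ft_force: [0.9, -0.1, -0.1]
width: 0.0942
grasp_force: 0.0
```

```bash
python3 - <<'E'
from h import *
R=down(-2.8,40);e=np.array([.6573,.2326,.059]);print(delta(e+.019*R[:,2],R),bot.get_obs()['tcp_pos'])
E
```

```text
[-0.0045 -0.0019  0.052   0.0003 -0.0015 -0.0002] [0.63927443 0.2316307  0.08701488]
```

Request:
apply_moves(
  targets=[
    {"x":-0.004,"y":-0.001,"z":0.03,"rx":0,"ry":0,"rz":0,"gripper":-1},
    {"x":-0.004,"y":-0.001,"z":0.051,"rx":0,"ry":0,"rz":0,"gripper":-1},
    {"x":-0.004,"y":-0.001,"z":0.051,"rx":0,"ry":0,"rz":0,"gripper":-0.3},
    {"x":-0.004,"y":-0.001,"z":0.051,"rx":0,"ry":0,"rz":0,"gripper":-0.1},
    {"x":-0.004,"y":-0.001,"z":0.051,"rx":0,"ry":0,"rz":0,"gripper":1},
    {"x":-0.004,"y":-0.001,"z":0.051,"rx":0,"ry":0,"rz":0,"gripper":1},
    {"x":-0.004,"y":-0.001,"z":0.051,"rx":0,"ry":0,"rz":0,"gripper":1},
    {"x":-0.004,"y":-0.001,"z":0.051,"rx":0,"ry":0,"rz":0,"gripper":1},
    {"x":-0.004,"y":-0.001,"z":0.051,"rx":0,"ry":0,"rz":0,"gripper":1},
  ],
  force=12,
)

```text
clock: 11.35
tcp_pos: [0.6689, 0.232, 0.044]
ee_rot: [179.9, -40.2, -2.7]
ft_force: [0.4, 0.5, 1.3]
width: 0.0473
grasp_force: 12.0
```

Request:
apply_moves(
  targets=[
    {"x":0,"y":0,"z":-0.03,"rx":0,"ry":0,"rz":0,"gripper":1},
    {"x":0,"y":0,"z":-0.07,"rx":0,"ry":0,"rz":0,"gripper":1},
    {"x":0,"y":0,"z":-0.11,"rx":0,"ry":0,"rz":0,"gripper":1},
    {"x":0,"y":0,"z":-0.15,"rx":0,"ry":0,"rz":0,"gripper":1},
    {"x":0,"y":0,"z":-0.15,"rx":0,"ry":0,"rz":0,"gripper":1},
    {"x":0,"y":0,"z":-0.15,"rx":0,"ry":0,"rz":0,"gripper":1},
  ],
  force=12,
)

```text
clock: 11.95
tcp_pos: [0.5721, 0.2369, 0.1587]
ee_rot: [180.0, -40.2, -2.7]
ft_force: [-0.3, -0.5, -0.9]
width: 0.0473
grasp_force: 12.0
```

```bash
python3 - <<'E'
from h import *
s=np.array([.5397,-.2425,.1126])
R=down(-1.4,40)
for h in(.18,.06,0):print(delta(s+[0,0,h]+.019*R[:,2],R))
w=bot.camera('wrist');P=cloud(w);h=cv2.cvtColor(w['color'],cv2.COLOR_RGB2HSV);H,S,V=[h[...,i].astype(int) for i in range(3)]
m=((H>50)&(H<80)&(S>120)).astype(np.uint8)
cs,_=cv2.findContours(m,cv2.RETR_EXTERNAL,cv2.CHAIN_APPROX_NONE);k=max(cs,key=cv2.contourArea)
p,r=cv2.minEnclosingCircle(k);o=bot.get_obs();R0=Ro.from_euler('xyz',o['ee_rot'],degrees=True).as_matrix()
O,d=ray(w,p);n=R0[:,2];c=O+d*((o['tcp_pos']-.019*n-O)@n)/(d@n)
print(p,r,'ball in tool',(R0.T@(c-o['tcp_pos'])).round(4),o['width'],o['tcp_pos'])
E
```

```text
[ 0.0792  0.4802 -0.0891  0.005  -0.0012 -0.0057]
[ 0.0017  0.4801  0.0026  0.005  -0.0012 -0.0057]
[-0.0371  0.4801  0.0484  0.005  -0.0012 -0.0057]
(316.78570556640625, 253.14285278320312) 38.7381706237793 ball in tool [ 0.0022 -0.0004 -0.019 ] 0.047501535214629825 [0.57181206 0.2363182  0.15672655]
```

Request:
apply_moves(
  targets=[
    {"x":0.04,"y":0,"z":-0.05,"rx":0,"ry":0,"rz":0,"gripper":1},
    {"x":0.079,"y":0.48,"z":-0.089,"rx":0.005,"ry":-0.001,"rz":-0.006,"gripper":1},
    {"x":0.079,"y":0.48,"z":-0.089,"rx":0.005,"ry":-0.001,"rz":-0.006,"gripper":1},
    {"x":0.079,"y":0.48,"z":-0.089,"rx":0.005,"ry":-0.001,"rz":-0.006,"gripper":1},
    {"x":0.079,"y":0.48,"z":-0.089,"rx":0.005,"ry":-0.001,"rz":-0.006,"gripper":1},
    {"x":0.079,"y":0.48,"z":-0.089,"rx":0.005,"ry":-0.001,"rz":-0.006,"gripper":1},
    {"x":0.079,"y":0.48,"z":-0.089,"rx":0.005,"ry":-0.001,"rz":-0.006,"gripper":1},
    {"x":0.079,"y":0.48,"z":-0.089,"rx":0.005,"ry":-0.001,"rz":-0.006,"gripper":1},
    {"x":0.079,"y":0.48,"z":-0.089,"rx":0.005,"ry":-0.001,"rz":-0.006,"gripper":1},
    {"x":0.079,"y":0.48,"z":-0.089,"rx":0.005,"ry":-0.001,"rz":-0.006,"gripper":1},
    {"x":0.079,"y":0.48,"z":-0.089,"rx":0.005,"ry":-0.001,"rz":-0.006,"gripper":1},
    {"x":0.079,"y":0.48,"z":-0.089,"rx":0.005,"ry":-0.001,"rz":-0.006,"gripper":1},
    {"x":0.079,"y":0.48,"z":-0.089,"rx":0.005,"ry":-0.001,"rz":-0.006,"gripper":1},
    {"x":0.002,"y":0.48,"z":0.003,"rx":0.005,"ry":-0.001,"rz":-0.006,"gripper":1},
    {"x":0.002,"y":0.48,"z":0.003,"rx":0.005,"ry":-0.001,"rz":-0.006,"gripper":1},
    {"x":0.002,"y":0.48,"z":0.003,"rx":0.005,"ry":-0.001,"rz":-0.006,"gripper":1},
    {"x":0.002,"y":0.48,"z":0.003,"rx":0.005,"ry":-0.001,"rz":-0.006,"gripper":1},
    {"x":0.002,"y":0.48,"z":0.003,"rx":0.005,"ry":-0.001,"rz":-0.006,"gripper":1},
    {"x":0.002,"y":0.48,"z":0.003,"rx":0.005,"ry":-0.001,"rz":-0.006,"gripper":1},
  ],
  force=12,
)

```text
clock: 13.9
tcp_pos: [0.5534, -0.2432, 0.1605]
ee_rot: [179.7, -40.2, -1.1]
ft_force: [-1.0, -0.6, -0.4]
width: 0.0475
grasp_force: 12.0
```

```bash
cat > ball.py <<'E'
from h import *
import sys
w=shot('wrist',sys.argv[1]);P=cloud(w);h=cv2.cvtColor(w['color'],cv2.COLOR_RGB2HSV);H,S,V=[h[...,i].astype(int) for i in range(3)]
def big(m):
    cs,_=cv2.findContours(m.astype(np.uint8),cv2.RETR_EXTERNAL,cv2.CHAIN_APPROX_NONE);return max(cs,key=cv2.contourArea)
g=(H>50)&(H<80)&(S>120)
# sphere fit (r=24 mm) to the depth points of the ball
q=P[cv2.erode(g.astype(np.uint8),np.ones((3,3)))>0]
from scipy.optimize import least_squares
c=least_squares(lambda c:np.linalg.norm(q-c,axis=1)-.024,q.mean(0)-[0,0,.02],loss='soft_l1',f_scale=.001).x
o=bot.get_obs();R0=Ro.from_euler('xyz',o['ee_rot'],degrees=True).as_matrix()
print('tcp',o['tcp_pos'],o['ee_rot'],'ball',c,'in tool',R0.T@(c-o['tcp_pos']),o['ft_force'])
b=(H>108)&(H<125)&(S>150)&(V>60)&(P[...,1]<-.2)&(P[...,1]>-.3)
if b.sum()>100:
    q=P[b];q=q[q[:,2]>.08];print('cup pts',np.percentile(q,[1,50,99],axis=0))
t=np.array([.5397,-.2425,.1126])-c
print('world shift',t,'tool shift',R0.T@t)
E
python3 ball.py w8.png
```

```text
tcp [ 0.5534234  -0.24346127  0.16076496] [179.66875454 -40.16842209  -1.13676082] ball [ 0.54261767 -0.24284383  0.17692187] in tool [ 0.00215685 -0.00029123 -0.01932496] [-0.69466865  0.07945356  0.06049448]
cup pts [[ 0.52059722 -0.25717676  0.08005391]
 [ 0.52377983 -0.24390773  0.09493844]
 [ 0.5291371  -0.22748855  0.09657962]]
world shift [-0.00291767  0.00034383 -0.06432187] tool shift [-0.04372428 -0.00055913  0.04726319]
```

View pics/w8.png

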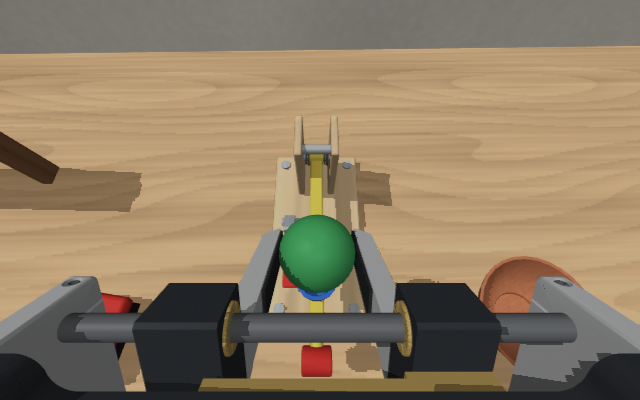

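The ball at (316,253) is over the cup, whose edge shows at (316,293). The shift needed is about 64 mm down and 3 mm towards the robot. I stop 8 mm above first.

Request:
apply_moves(
  targets=[
    {"x":-0.015,"y":-0.0005,"z":0.015,"rx":0,"ry":0,"rz":0,"gripper":1},
    {"x":-0.028,"y":-0.0005,"z":0.03,"rx":0,"ry":0,"rz":0,"gripper":1},
    {"x":-0.0384,"y":-0.0005,"z":0.041,"rx":0,"ry":0,"rz":0,"gripper":1},
    {"x":-0.0384,"y":-0.0005,"z":0.041,"rx":0,"ry":0,"rz":0,"gripper":1},
    {"x":-0.0384,"y":-0.0005,"z":0.041,"rx":0,"ry":0,"rz":0,"gripper":1},
  ],
  force=12,
)

```text
clock: 14.45
tcp_pos: [0.5496, -0.2429, 0.1026]
ee_rot: [179.8, -40.0, -1.3]
ft_force: [0.1, 0.4, -0.3]
width: 0.0471
grasp_force: 12.0
```

```bash
python3 ball.py w9.png
```

```text
tcp [ 0.54983908 -0.24323087  0.10327794] [179.78224438 -40.08068668  -1.26622166] ball [ 0.53878117 -0.24259821  0.11907474] in tool [ 0.00170156 -0.00031512 -0.01921515] [0.34124267 0.40448896 0.51440732]
world shift [ 9.18825512e-04  9.82142497e-05 -6.47473877e-03] tool shift [-0.00346767 -0.00013956  0.00554364]
```

Request:
apply_moves(
  targets=[
    {"x":-0.0015,"y":0,"z":0.0025,"rx":0,"ry":0,"rz":0,"gripper":1},
    {"x":-0.0028,"y":0,"z":0.0048,"rx":0,"ry":0,"rz":0,"gripper":1},
    {"x":-0.0028,"y":0,"z":0.0048,"rx":0,"ry":0,"rz":0,"gripper":1},
    {"x":-0.0028,"y":0,"z":0.0048,"rx":0,"ry":0,"rz":0,"gripper":1},
  ],
  force=8,
)

```text
clock: 14.9
tcp_pos: [0.5504, -0.243, 0.0969]
ee_rot: [179.8, -40.0, -1.3]
ft_force: [0.3, -0.7, 1.6]
width: 0.0472
grasp_force: 8.0
```

```bash
python3 ball.py w10.png
```

```text
tcp [ 0.5504031  -0.24293879  0.09684189] [179.82885987 -40.02590705  -1.29312187] ball [ 0.53957898 -0.2426132   0.11329411] in tool [ 2.28885217e-03 -2.28050942e-05 -1.95628180e-02] [ 0.04368337 -0.58684446  0.97280211]
world shift [ 0.00012102  0.0001132  -0.00069411] tool shift [-0.00035571 -0.00011772  0.00060733]
```

Slight contact of about 1.3 N: the ball is seated. I open gently, then retreat along the tool axis.

Request:
apply_moves(
  targets=[
    {"x":0,"y":0,"z":0,"rx":0,"ry":0,"rz":0,"gripper":-0.05},
    {"x":0,"y":0,"z":0,"rx":0,"ry":0,"rz":0,"gripper":-0.1},
    {"x":0,"y":0,"z":0,"rx":0,"ry":0,"rz":0,"gripper":-0.2},
    {"x":0,"y":0,"z":0,"rx":0,"ry":0,"rz":0,"gripper":-0.35},
    {"x":0,"y":0,"z":0,"rx":0,"ry":0,"rz":0,"gripper":-0.5},
    {"x":0,"y":0,"z":0,"rx":0,"ry":0,"rz":0,"gripper":-0.5},
    {"x":0,"y":0,"z":0,"rx":0,"ry":0,"rz":0,"gripper":-0.5},
    {"x":0,"y":0,"z":-0.01,"rx":0,"ry":0,"rz":0,"gripper":-0.5},
    {"x":0,"y":0,"z":-0.03,"rx":0,"ry":0,"rz":0,"gripper":-0.5},
    {"x":0,"y":0,"z":-0.06,"rx":0,"ry":0,"rz":0,"gripper":-0.5},
    {"x":0,"y":0,"z":-0.1,"rx":0,"ry":0,"rz":0,"gripper":-0.5},
    {"x":0,"y":0,"z":-0.13,"rx":0,"ry":0,"rz":0,"gripper":-0.5},
    {"x":0,"y":0,"z":-0.13,"rx":0,"ry":0,"rz":0,"gripper":-0.5},
    {"x":0,"y":0,"z":-0.13,"rx":0,"ry":0,"rz":0,"gripper":-0.5},
    {"x":0,"y":0,"z":-0.13,"rx":0,"ry":0,"rz":0,"gripper":-0.5},
  ],
  force=8,
)

```text
clock: 16.45
tcp_pos: [0.4664, -0.2398, 0.194]
ee_rot: [-180.0, -39.9, -1.4]
ft_force: [-0.0, -0.0, -1.1]
width: 0.0702
grasp_force: 0.0
```

```bash
python3 ball.py w11.png
```

```text
tcp [ 0.46642882 -0.23959055  0.19363462] [-179.91055161  -39.83516864   -1.40692342] ball [ 0.5396687  -0.2425266   0.11351053] in tool [0.00495262 0.00130625 0.10847274] [-0.85595347 -0.22830579 -0.91219831]
world shift [ 3.13049211e-05  2.65973575e-05 -9.10528340e-04] tool shift [-5.59737261e-04 -2.62357437e-05  7.18856842e-04]
```

The ball lies within 1 mm of the seat, the arm is still cocked and the hand is clear, so I hand in.

```bash
python3 -c "
from plant import bot
print(bot.sign_off())"
```

```text
the job is handed in; nothing more can be done
None
```

The job is handed in: the launcher is cocked on its catch, and the green ball rests in the cup within about 1 mm of the seat by camera, released at 16.5 s of the 67 s allowed; the brush, tub and bowl were kept clear throughout but not re-measured, and no verdict came back.

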